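# Hold a wheel hub over the free bay of the hub stand

### The arm

A 6-joint arm with a two-finger parallel gripper is mounted at the origin on the work surface. World frame = base frame: x ahead of the robot, y to its left, z up, the work surface at z = 0. Lengths are in mm, angles in rad, forces in N, time in s.
With the tool pointing down it reaches from about 275 to 825 mm from the base axis. Payload 4.9 kg.
Tool frame: the origin (TCP) lies between the finger pads; the fingertips stand 14 mm ahead of it and the grasp point (between the pads) lies 5 mm behind it; z points along the fingers, y is the direction in which the jaws open and shut (so a half turn about z gives the same grasp; the last joint's range is limited). The gripper opens to 85 mm and grips with 20 to 120 N. Pads are 22 mm wide; open, the fingers measure 114 mm over their backs; the gripper's body (76 mm by 85 mm) begins 54 mm behind the grasp point. The pads swing forward as they close: fully open they stand 13 mm farther back than shut.
Start: joints at [0.998, 0.326, -0.193, 1.052, 0, 1.437], TCP at [233.666, 497.914, 245.281] pointing down, gripper open.
Joint ranges: [-2.65, 2.65], [-0.97, 1.79], [-1.3, 1.35], [-1.93, 2.1], [-1.47, 1.37], [-3.14, 3.14]. Speed limits (rad/s): [2.57, 2.57, 3.14, 3.14, 3.14, 3.14].

### API

Orientations are given as a unit quaternion [w, x, y, z].
In Python, from cell import sensors, get_image, manip gives the robot as it stands.
- The arm moves only by the tool apply_moves, never from a script. Its argument "rows" is a list of rows, each a list of 7 numbers: the turn, a rotation vector about the tool's x, y, z in rad, then the shift along the tool's x, y, z in cm, then the opening, from 0 (shut) to 1 (fully open). A call has 1 to 12 rows; each row shifts and turns the pose as measured when the row begins, along the tool's axes as they then stand; what a row does not reach is not made up. A row lasts 1/8 s, in which the tool goes at most 62.5 mm and 10.7 degrees, less where a joint would pass 70% of its speed; a pose out of reach is approached as far as the arm can. A call is refused whole if a number of a shift passes 6.25 or a number of a turn 0.188, either way. A call with a gripper value outside its range is refused whole. The fingers move at their own pace and stop on an object; "squeeze" is the grip in N (left out, the last holds). Time passes only in rows, so rows that do not move let the fingers close. It gives the time, the measured TCP pose, the force and the opening at its end, in the units of the state.
- sensors.get_state(): the state, without advancing time (a new reading comes with each control period).
- get_image(name): name is "scene" or "side" or "wrist"; returns a dict with "pixels" (384x512x3 uint8, red, green, blue), "intrinsics" (3x3 intrinsics, pixels), "dist" ([k1, k2, p1, p2, k3] as OpenCV has them; the pictures are not rectified), "cam_to_world" (4x4, takes a point from camera to world coordinates). Camera axes: x right, y up, looking along -z (the intrinsics and any distortion apply to the point x, -y, -z); pixel columns grow to the right and rows downward; lengths in mm; the calibration is good to about 2 mm. A picture is of the moment at which its call begins. There is no depth.
- manip.close_job(): hands the job in, once; it reports no verdict.
The state is a dict: "time": time; "q": joint angles; "qvel": joint speeds; "joint_torque": joint torques, N m; "tcp_pos": TCP position; "tool_rot": TCP orientation; "ft_force": force on the tool from outside, world axes, zero at the start; "torque": the same for the moment, N m; "width": finger opening in mm.
Only numpy, scipy, OpenCV 4.12 (cv2) and the standard library are available. Lean on these libraries where they do the work, as an engineer would, in place of code of your own. Each camera call takes 0.05 s, during which the arm holds its last target. There are 200 camera calls.

### The job

Take the bicycle wheel hub out of the wooden cradle, carry it over the tool rack without touching the rack, and bring it to whichever bay of the steel hub stand is empty. Finish while holding it there, still gripped: axle level and lined up with the two forked slots, centred between them, hovering about 10 mm above the fork tips without touching the stand, so that I can check the fit before it goes down. Do not let go of it or put it in, and leave the hub that is already in the stand and the other things on the bench where they are.

Things in the scene. Friction and masses are not known exactly. Their poses are not given: they have to be found in the camera images.
- hub: Hub to carry, bare aluminium, under 0.35 kg, lying in the cradle. Origin at its centre on the axle's axis, y along the axle; symmetric, any roll. Barrel 30 mm thick between spoke flanges 46 mm across (y = +-28 to 32 mm), shoulders 24 mm thick to +-42, lock nuts 16 mm to +-48, axle 10 mm thick to +-68 mm. Grip the barrel from above, fingers closing square to the axle
- fitted_hub: A hub of the same shape, same origin and axes, lying with its axle in the slots of one of the stand's two bays (either one); the bay it lies in is taken, the other is the empty one. Leave it there
- cradle: Low wooden holder, fixed, 70 x 150 mm, 71 mm high; origin under its centre, y along the axle of the hub in it. Base 12 mm thick; at y = +-58 mm a 12 mm thick, 40 mm wide upright with an open-topped slot 13 mm wide, floor 40 mm up (axle axis at 45 mm), flared to tips at 71 mm. Open beside the hub's barrel
- stand: Steel hub stand, fixed, base 230 x 170 x 12 mm, origin under its centre. Bays at x = -70 and +70 mm, each two 7 mm thick, 40 mm wide upright forks at y = +-57.5 mm (inner faces 108 mm apart, 6 mm to spare at each lock nut). Slots open at the top: 13 mm wide, floor at z = 70 mm, flaring from z = 82 to about 30 mm wide at the tips at z = 101 mm. Axles lie along its y axis
- near_bay (a point): Point of the stand's bay at x = -70 mm (the one nearer the robot), midway between its two forks, level with the fork tips (101 mm above the bench). Axes as the stand's: y along the axle, x across the slots
- far_bay (a point): The same point of the bay at x = +70 mm (the one farther from the robot)
- dish: Shallow steel dish, 60 mm across, 10 mm high, fixed on the base plate under the empty bay, origin under its centre
- rack: Wooden tool rack standing between cradle and stand, fixed, a plank on edge 340 mm along its x axis and 50 mm thick at its ledge; origin under its centre. With the handles of the drivers standing in it it is 170 mm high
- can_a: Drinks can, plain aluminium, 66 mm across, 122 mm high, standing on the far side of the cradle; origin under its centre. Leave it
- can_b: The same kind of can, standing on the far side of the stand. Leave it
- lube: White plastic bottle, 44 mm across, 125 mm high, standing on the robot's side of the stand; origin under its centre. Leave it
- freewheel: Steel bicycle freewheel lying flat on the robot's side of the cradle, 74 mm across, 15 mm high; origin under its centre. Leave it
- wrench: Steel wrench lying flat on the bench to the left of the cradle. Leave it
- pedal: Black bicycle pedal lying on the bench to the right of the stand, about 95 x 104 x 22 mm, origin under its centre. Leave it

How it is judged (in metres and radians):
On the way:
1. the hub has been lifted clear of the cradle in the fingers (height (world z) of hub above 0.1 m and contact force between the fingers and hub above 1 N and contact force between cradle and hub below 0.1 N), for 0.1 s.
At the end, for the whole second after the job is handed in: Hub held still in the fingers over the empty bay, touching neither stand nor other hub; axle within 0.1 rad of the stand's axle direction, centre within 6 mm of the bay's centre across the slots and along the axle, axle underside 3 to 20 mm above the fork tips (contact force between the fingers and hub above 1 N and contact force between each of stand, fitted_hub and hub below 0.1 N and contact force between stand and the arm below 0.1 N and angle between the y axis of hub and the y axis of stand, either way round below 0.1 rad and linear speed of hub below 0.02 m/s and ((distance between fitted_hub and far_bay below 0.04 m and x of hub in the frame of near_bay between -0.006 and 0.006 m and y of hub in the frame of near_bay between -0.006 and 0.006 m and z of hub in the frame of near_bay between 0.008 and 0.025 m) or (distance between fitted_hub and near_bay below 0.04 m and x of hub in the frame of far_bay between -0.006 and 0.006 m and y of hub in the frame of far_bay between -0.006 and 0.006 m and z of hub in the frame of far_bay between 0.008 and 0.025 m))); the arm keeps its last pose, push and grip.
It fails at once if the tool rack is touched (contact force between rack and anything else above 1 N).
It fails at once if the hub already in the stand is disturbed (distance of fitted_hub from where it was at the start of the episode above 0.012 m).
It fails at once if another thing on the bench is moved (distance of any of can_a, can_b, lube, freewheel, wrench, pedal from where it was at the start of the episode above 0.02 m).
It also fails if it takes over 45 s, if anything falls off the work surface, if the arm or the gripper's body presses on something with over 40 N, if the wrist force passes 120 N, or if a joint passes its speed limit or range.

## Working session

There is one attempt and no reset: what is moved stays moved. The work goes in short steps, Python scripts to look and compute and a tool call to move; the robot and the scene stay as the last step left them, time stands still between calls to the robot, and variables do not carry over. Pictures are saved under pics/ and viewed, about 8 in all and at most 12, crops included, and the job is handed in when it is done.

Besides the shell and the picture viewer there is one more tool, called after "Call:" as name(argument=value, ...) on one line, values as JSON. apply_moves: Moves the arm, as the interface text tells. Its arguments: {"type":"object","properties":{"rows":{"type":"array","items":{"type":"array","items":{"type":"number"}}},"squeeze":{"type":"number"}},"required":["rows"]}

```bash
mkdir -p pics; cat > h.py <<'E'
import numpy as np, cv2
from cell import sensors, get_image, manip
def grab(n,f=None):
    d=get_image(n)
    if f: cv2.imwrite('pics/'+f, d['pixels'][:,:,::-1])
    np.savez('pics/'+n+'.npz',**{k:np.array(v) for k,v in d.items()})
    return d
def ray(d,uv):
    p=cv2.undistortPoints(np.array(uv,float).reshape(-1,1,2),np.array(d['intrinsics']),np.array(d['dist'],float))[:,0]
    T=np.array(d['cam_to_world']); v=np.c_[p[:,0],-p[:,1],-np.ones(len(p))]@T[:3,:3].T
    return T[:3,3],v/np.linalg.norm(v,axis=1)[:,None]
def plane(d,uv,z):
    o,v=ray(d,uv); return o+v*((z-o[2])/v[:,2])[:,None]
def proj(d,P):
    T=np.array(d['cam_to_world']);c=(np.array(P,float).reshape(-1,3)-T[:3,3])@T[:3,:3]
    return cv2.projectPoints(c*[1,-1,-1],np.zeros(3),np.zeros(3),np.array(d['intrinsics']),np.array(d['dist'],float))[0][:,0]
def tri(d1,a,d2,b):
    o1,v1=ray(d1,[a]);o2,v2=ray(d2,[b]);A=np.c_[v1[0],-v2[0]];s=np.linalg.lstsq(A,o2-o1,rcond=None)[0]
    p,q=o1+s[0]*v1[0],o2+s[1]*v2[0]; return (p+q)/2,np.linalg.norm(p-q)
E
python3 - <<'E'
from h import *
for n in ['scene','side','wrist']:
    d=grab(n,n+'0.png'); T=np.array(d['cam_to_world']); print(n,T[:3,3].round(),(-T[:3,2]).round(2),np.array(d['intrinsics'])[0,0])
a=[cv2.imread(f'pics/{n}0.png') for n in ['scene','side']]
print(sensors.get_state()['tool_rot'],sensors.get_state()['width'])
E
```

```text
scene [1083. -272. 1051.] [-0.48  0.26 -0.84] 349.98515229882275
side [-195.  942. 1381.] [ 0.43 -0.52 -0.74] 488.6038303471243
wrist [167. 530. 374.] [ 0.27 -0.13 -0.96] 276.75712028525913
[-2.30881888e-04  2.17643495e-01  9.76028085e-01 -6.57817764e-04] 84.91748184973916
```

View pics/scene0.png

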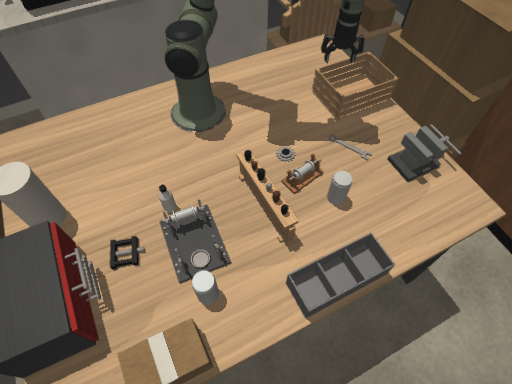

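View pics/side0.png

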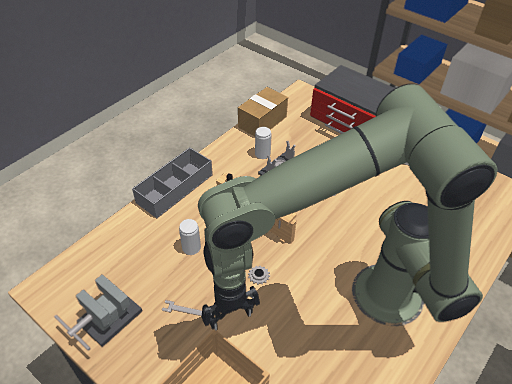

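View pics/wrist0.png

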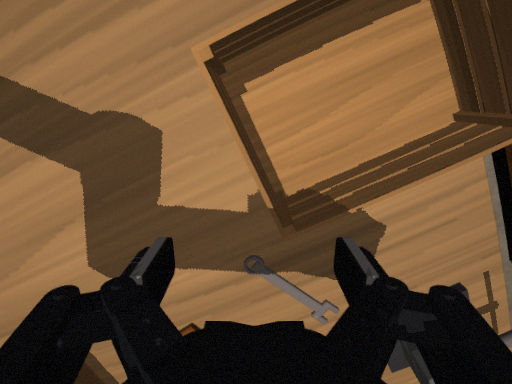

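The scene view shows the cradle hub at about (303,172) and the rack from (245,155) to (290,220). In the stand, the fitted hub is in the near bay (187,215), so the far bay over the dish (201,259) is the empty one. The side view is blocked by the arm; the wrist view shows the wrench and crate.

```bash
python3 - <<'E'
from h import *
d=dict(np.load('pics/scene.npz'))
for n,uv,z in [('hub',(303,172),45),('hubendR',(317,157),45),('hubendL',(287,185),45),('fitted',(187,215),75),('dish',(201,259),22),('rackA',(248,155),170),('rackB',(285,210),170),('rackfootA',(241,178),0),('rackfootB',(281,238),0),('canA',(342,177),122),('canB',(204,278),122),('lube',(163,187),125),('fw',(286,154),15)]:
    print(n,plane(d,[uv],z)[0].round())
im=cv2.imread('pics/scene0.png')
a=cv2.resize(im[140:250,230:360],None,fx=4,fy=4,interpolation=2);b=cv2.resize(im[180:290,130:240],None,fx=5,fy=5,interpolation=2)
cv2.imwrite('pics/c1.png',cv2.resize(im[145:305,140:360],None,fx=3.63,fy=3.63,interpolation=2))
E
```

```text
hub [499. 214.  45.]
hubendR [463. 296.  45.]
hubendL [522. 135.  45.]
fitted [ 498. -219.   75.]
dish [ 634. -233.   22.]
rackA [434.  29. 170.]
rackB [666.  36. 170.]
rackfootA [395.  17.   0.]
rackfootB [673.  32.   0.]
canA [618. 282. 122.]
canB [ 733. -250.  122.]
lube [ 398. -255.  125.]
fw [379. 214.  15.]
```

View pics/c1.png

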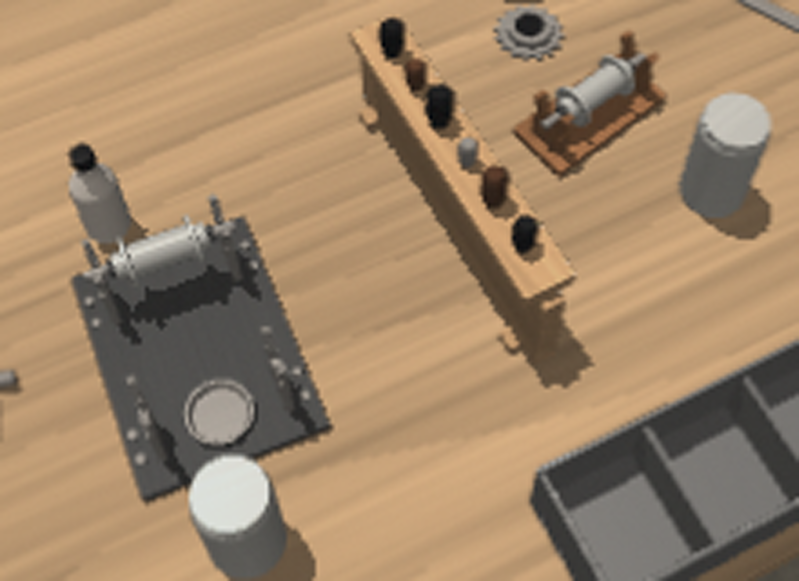

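The crop confirms it: fitted hub in the near bay, far bay empty over the dish, and can_b close behind. The cradle hub's axle tips are at about (291.5,178.3) and (316.3,162.4) in full-image pixels. Next I move the wrist over the hub.

```bash
cat >> h.py <<'E'
from scipy.spatial.transform import Rotation as R
def pose():
    s=sensors.get_state();q=s['tool_rot'];return np.array(s['tcp_pos']),R.from_quat([q[1],q[2],q[3],q[0]])
def down(jaw): # jaw angle deg of tool y, tool z down
    a=np.radians(jaw); y=np.array([np.cos(a),np.sin(a),0]);z=np.array([0,0,-1.]);return R.from_matrix(np.c_[np.cross(y,z),y,z])
def plan(P,jaw,n,start=None):
    p,r=start or pose(); w=(r.inv()*down(jaw)).as_rotvec()/n; 
    for i in range(n):
        t=r.inv().apply((np.array(P)-p)/n)/10; print(np.r_[w,t].round(3).tolist()); r=r*R.from_rotvec(w)
        p=p+(np.array(P)-p)/n if 0 else p
E
python3 - <<'E'
from h import *
d=dict(np.load('pics/scene.npz'))
f=lambda u,v:(140+u/3.632,145+v/3.632)
a,b=plane(d,[f(548,122),f(642,62)],45);print(a,b,(a+b)/2,np.linalg.norm(a-b),np.degrees(np.arctan2(*(b-a)[1::-1])))
c=plane(d,[f(75,278),f(244,217),f(330,428),f(147,501)],12);print(c.round(),[np.linalg.norm(c[i]-c[i-1]).round() for i in range(4)],c.mean(0))
print(plane(d,[f(350,38),f(575,278)],120).round()) 
p=(a+b)/2; p[2]=245; plan(p,np.degrees(np.arctan2(*(b-a)[1::-1]))-90,9)
E
```

```text
[504.52051585 161.08872321  45.        ] [482.25221183 282.59996269  45.        ] [493.38636384 221.84434295  45.        ] 123.53484805873133 100.38486308311967
[[ 445. -304.   12.]
 [ 453. -139.   12.]
 [ 683. -153.   12.]
 [ 674. -317.   12.]] [np.float64(229.0), np.float64(165.0), np.float64(230.0), np.float64(164.0)] [ 563.89147111 -228.46767625   12.        ]
[[381.  10. 120.]
 [696.  70. 120.]]
[-0.0, 0.0, 0.106, -3.916, -1.546, -0.002]
[-0.0, 0.0, 0.106, -4.057, -1.124, -0.003]
[-0.0, 0.0, 0.106, -4.153, -0.69, -0.003]
[-0.0, 0.0, 0.106, -4.203, -0.249, -0.004]
[-0.0, 0.0, 0.106, -4.206, 0.196, -0.004]
[-0.0, 0.0, 0.106, -4.162, 0.638, -0.004]
[-0.0, 0.0, 0.106, -4.071, 1.074, -0.004]
[-0.0, 0.0, 0.106, -3.935, 1.497, -0.004]
[-0.0, 0.0, 0.106, -3.755, 1.904, -0.004]
```

Call:
apply_moves(rows=[[0,0,0.106,-3.9,-1.55,0,1],[0,0,0.106,-4.05,-1.1,0,1],[0,0,0.106,-4.15,-0.7,0,1],[0,0,0.106,-4.2,-0.25,0,1],[0,0,0.106,-4.2,0.2,0,1],[0,0,0.106,-4.15,0.65,0,1],[0,0,0.106,-4.05,1.1,0,1],[0,0,0.106,-3.95,1.5,0,1],[0,0,0.106,-3.75,1.9,0,1],[0,0,0,0,0,0,1]], squeeze=60)

```text
time: 1.4
tcp_pos: [496.1, 210.1, 241.9]
tool_rot: [-0.0, 0.653, 0.758, -0.002]
ft_force: [-0.0, 0.1, 1.2]
width: 85.4
```

```bash
python3 - <<'E'
from h import *
d=grab('wrist','w1.png');print(pose()[0],pose()[1].as_matrix().round(3),sensors.get_state()['q'])
E
```

```text
[494.93062164 211.07673862 241.83167925] [[-0.15   0.989 -0.005]
 [ 0.989  0.15  -0.003]
 [-0.002 -0.005 -1.   ]] [ 2.66564478e-01  3.10494984e-01 -2.24076549e-01  1.04148722e+00
 -1.21615197e-03  1.68639344e+00]
```

View pics/w1.png

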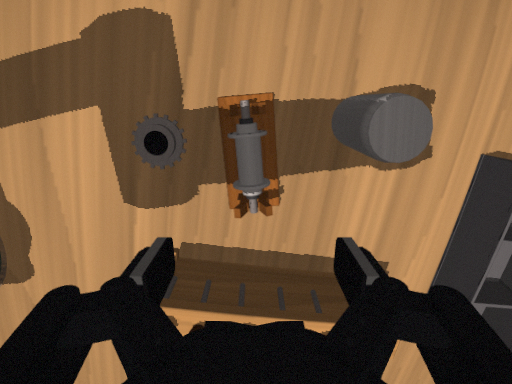

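The wrist view shows the hub in the cradle: axle tips at (245,101) and (255,211), flanges near rows 134 and 187. The freewheel is on the left and can_a on the right, with the rack below.

```bash
python3 - <<'E'
from h import *
d=dict(np.load('pics/wrist.npz')); T=d['cam_to_world'];print(T[:3,3])
a,b=plane(d,[(245,100),(255,212)],45);print(a,b,(a+b)/2,np.linalg.norm(a-b),np.degrees(np.arctan2(*(a-b)[1::-1])))
q=plane(d,[(229,134),(266,134),(232,187),(269,187)],45);print(q.round(1),q.mean(0))
g=cv2.cvtColor(d['pixels'],cv2.COLOR_RGB2HSV)
for r in (112,120,134,145,155,165,175,187,200,208): print(r,[tuple(map(int,x)) for x in g[r,222:280:3]])
E
cat > /dev/null <<'E'
E
python3 -c "
import cv2;i=cv2.imread('pics/w1.png');cv2.imwrite('pics/w1c.png',cv2.resize(i[85:225,190:310],None,fx=4.2,fy=4.2,interpolation=2))"
```

```text
[486.85915864 285.37459372 370.65258478]
[475.29391564 287.25583713  45.        ] [506.58064124 154.79336998  45.        ] [490.93727844 221.02460356  45.        ] 136.10717982809646 103.28931794978992
[[462.1 246.8  45. ]
 [504.8 253.2  45. ]
 [473.7 183.3  45. ]
 [518.7 190.1  45. ]] [489.81878825 218.33113798  45.        ]
112 [(13, 203, 69), (13, 170, 72), (14, 192, 69), (14, 171, 58), (11, 161, 57), (13, 184, 54), (11, 153, 65), (15, 36, 70), (13, 25, 71), (9, 82, 59), (14, 204, 55), (13, 190, 55), (15, 191, 52), (13, 178, 70), (12, 178, 70), (13, 184, 79), (13, 185, 80), (12, 192, 77), (15, 133, 90), (15, 133, 98)]
120 [(12, 170, 69), (15, 214, 68), (14, 190, 74), (14, 203, 68), (12, 180, 75), (12, 177, 82), (53, 36, 28), (23, 33, 31), (0, 33, 31), (90, 9, 30), (177, 70, 33), (13, 189, 81), (12, 166, 80), (14, 185, 76), (13, 184, 79), (13, 178, 83), (14, 177, 82), (14, 180, 78), (16, 131, 97), (15, 125, 100)]
134 [(14, 185, 66), (11, 168, 73), (11, 38, 74), (0, 8, 64), (6, 16, 78), (0, 13, 59), (170, 18, 84), (0, 15, 85), (10, 17, 92), (6, 15, 85), (13, 25, 93), (10, 16, 94), (
[... 1510 characters left out ...]
 151), (14, 186, 163), (14, 190, 168), (14, 189, 155), (15, 139, 86)]
200 [(15, 132, 179), (16, 134, 173), (14, 147, 147), (13, 189, 142), (14, 188, 149), (14, 191, 144), (13, 197, 84), (15, 220, 59), (14, 202, 53), (10, 45, 103), (9, 31, 139), (13, 31, 98), (14, 202, 91), (12, 170, 60), (11, 168, 56), (14, 193, 74), (14, 192, 161), (13, 190, 162), (13, 181, 162), (14, 149, 106)]
208 [(15, 131, 177), (16, 133, 169), (15, 131, 168), (14, 182, 133), (14, 194, 113), (12, 182, 91), (14, 209, 66), (14, 188, 65), (12, 187, 64), (15, 117, 105), (7, 32, 137), (11, 32, 112), (14, 146, 147), (13, 179, 100), (13, 186, 100), (13, 185, 128), (13, 188, 125), (15, 131, 185), (15, 130, 174), (15, 131, 183)]
```

View pics/w1c.png

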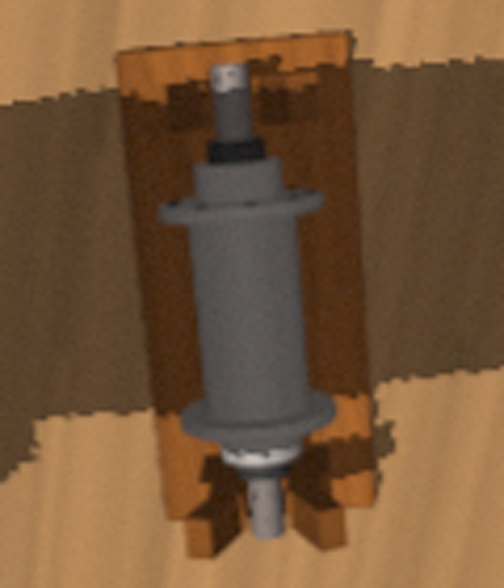

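The crop shows the axle cleanly seated in the cradle. Its length measures 136.1 mm against the 136 given, centre (490.9, 221.0), axle at 103.3°, and the scene view agrees within about 3 mm.

```bash
python3 - <<'E'
from h import *
plan([491,221,110],13.3,4)
E
```

```text
[-0.001, 0.0, -0.02, 0.266, -0.043, 3.296]
[-0.001, 0.0, -0.02, 0.266, -0.042, 3.296]
[-0.001, 0.0, -0.02, 0.265, -0.041, 3.296]
[-0.001, 0.0, -0.02, 0.265, -0.04, 3.296]
```

Call:
apply_moves(rows=[[0,0,-0.02,0.27,-0.04,3.3,1],[0,0,-0.02,0.27,-0.04,3.3,1],[0,0,-0.02,0.27,-0.04,3.3,1],[0,0,-0.02,0.27,-0.04,3.3,1],[0,0,0,0,0,0,1]])

```text
time: 2.08
tcp_pos: [486.5, 225.8, 106.9]
tool_rot: [-0.002, 0.616, 0.788, -0.002]
ft_force: [-0.0, 1.2, 0.6]
width: 85.6
```

```bash
python3 - <<'E'
from h import *
print(pose()[0]);plan([491,221,40],13.3,3)
E
```

```text
[486.54636942 225.77883942 106.89338156]
[-0.002, -0.0, 0.004, -0.192, 0.12, 2.229]
[-0.002, -0.0, 0.004, -0.191, 0.116, 2.229]
[-0.002, -0.0, 0.004, -0.19, 0.112, 2.23]
```

Call:
apply_moves(rows=[[0,0,0.004,-0.4,0.3,1.5,1],[0,0,0,-0.1,0.1,1.5,1],[0,0,0,0,0,1.5,1],[0,0,0,0,0,1.2,1],[0,0,0,0,0,0,1]])

```text
time: 2.7
tcp_pos: [493.4, 222.8, 49.1]
tool_rot: [-0.001, 0.617, 0.787, -0.0]
ft_force: [0.6, -0.8, 0.9]
width: 85.6
```

```bash
python3 - <<'E'
from h import *
print(pose()[0]);plan([491,221,40],13.3,1)
E
```

```text
[493.38473416 222.84938231  49.05176543]
[-0.002, -0.001, 0.008, -0.124, -0.274, 0.906]
```

Call:
apply_moves(rows=[[0,0,0.008,-0.12,-0.25,0.85,1],[0,0,0,0,0,0,1],[0,0,0,0,0,0,1]])

```text
time: 3.08
tcp_pos: [491.6, 221.0, 40.5]
tool_rot: [-0.001, 0.621, 0.784, -0.0]
ft_force: [-0.7, -0.8, -0.7]
width: 85.5
```

```bash
python3 - <<'E'
from h import *
print(pose()[0]);plan([491,221,40],13.3,1)
E
```

```text
[491.55270496 221.04877664  40.50986626]
[-0.001, -0.001, -0.001, 0.008, -0.055, 0.051]
```

Within 1 mm; I close the fingers.

Call:
apply_moves(rows=[[0,0,0,0,0,0,0],[0,0,0,0,0,0,0],[0,0,0,0,0,0,0],[0,0,0,0,0,0,0],[0,0,0,0,0,0,0],[0,0,0,0,0,0,0],[0,0,0,0,0,0,0],[0,0,0,0,0,0,0]], squeeze=60)

```text
time: 4.08
tcp_pos: [489.6, 220.7, 41.2]
tool_rot: [-0.002, 0.621, 0.784, -0.001]
ft_force: [-1.2, -0.9, 2.5]
width: 28.2
```

Call:
apply_moves(rows=[[0,0,0,0,0,-1,0],[0,0,0,0,0,-2,0],[0,0,0,0,0,-3,0],[0,0,0,0,0,-4,0],[0,0,0,0,0,-4,0],[0,0,0,0,0,-4,0],[0,0,0,0,0,-3,0],[0,0,0,0,0,-2,0],[0,0,0,0,0,0,0]])

```text
time: 5.2
tcp_pos: [491.0, 220.6, 280.9]
tool_rot: [-0.001, 0.621, 0.784, -0.0]
ft_force: [0.5, -0.1, -3.5]
width: 28.3
```

```bash
python3 - <<'E'
from h import *
p,r=pose();print(p,sensors.get_state()['width'])
d=grab('wrist','w2.png')
E
```

```text
[491.01875012 220.6372385  280.90518281] 28.300794017159713
```

View pics/w2.png

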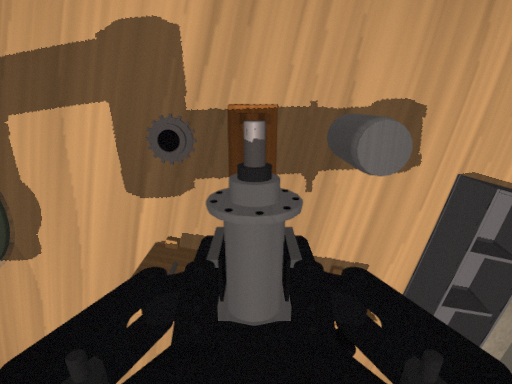

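The hub is held with the axle level in the jaws: near tip at (255,122), flange centre at about (255,200). I carry it high over the rack to a viewpoint beyond the stand where the forks are not hidden.

```bash
python3 - <<'E'
from h import *
d=dict(np.load('pics/wrist.npz'));p,r=pose()
for y,z in [(68,-5),(68,-10),(68,0),(32,-5),(32,-28),(32,18)]: print(y,z,proj(d,p+r.apply([y,0,z]))[0].round(1))
plan([563,-300,285],-3.3,12)
E
```

```text
68 -5 [248.9 121.2]
68 -10 [248.7 121.9]
68 0 [249.  120.6]
32 -5 [249.3 198.3]
32 -28 [248.6 217.2]
32 18 [249.9 184.8]
[-0.0, -0.0, 0.024, -4.36, -0.407, -0.047]
[-0.0, -0.0, 0.024, -4.369, -0.301, -0.047]
[-0.0, -0.0, 0.024, -4.375, -0.196, -0.047]
[-0.0, -0.0, 0.024, -4.378, -0.091, -0.046]
[-0.0, -0.0, 0.024, -4.379, 0.015, -0.046]
[-0.0, -0.0, 0.024, -4.377, 0.12, -0.046]
[-0.0, -0.0, 0.024, -4.373, 0.226, -0.046]
[-0.0, -0.0, 0.024, -4.367, 0.331, -0.046]
[-0.0, -0.0, 0.024, -4.357, 0.436, -0.045]
[-0.0, -0.0, 0.024, -4.346, 0.541, -0.045]
[-0.0, -0.0, 0.024, -4.331, 0.646, -0.044]
[-0.0, -0.0, 0.024, -4.314, 0.75, -0.044]
```

Call:
apply_moves(rows=[[0,0,0.02,-2,-0.2,-0.05,0],[0,0,0.024,-4,-0.3,-0.05,0],[0,0,0.024,-4.4,-0.2,-0.05,0],[0,0,0.024,-4.5,-0.1,-0.05,0],[0,0,0.024,-4.5,0,-0.05,0],[0,0,0.024,-4.5,0.1,-0.05,0],[0,0,0.024,-4.5,0.2,-0.05,0],[0,0,0.024,-4.5,0.3,-0.05,0],[0,0,0.024,-4.5,0.4,-0.05,0],[0,0,0.024,-4.5,0.5,-0.05,0],[0,0,0.024,-4.4,0.6,-0.05,0],[0,0,0.024,-3,0.6,0,0]])

```text
time: 6.75
tcp_pos: [550.9, -281.3, 263.8]
tool_rot: [-0.013, 0.727, 0.687, -0.008]
ft_force: [1.3, 1.0, -1.6]
width: 28.0
```

Call:
apply_moves(rows=[[0,0,0,-1.5,0.3,0,0],[0,0,0,0,0,0,0],[0,0,0,0,0,0,0]])

```text
time: 7.12
tcp_pos: [551.6, -296.5, 259.6]
tool_rot: [-0.016, 0.727, 0.686, -0.008]
ft_force: [-0.1, 0.4, -2.1]
width: 28.1
```

```bash
python3 - <<'E'
from h import *
p,r=pose();print(p,r.as_matrix().round(3))
d=grab('wrist','w3.png'); grab('side','s3.png')
E
```

```text
[ 551.60623128 -296.48170346  259.62518165] [[ 0.057  0.998 -0.034]
 [ 0.998 -0.057  0.012]
 [ 0.01  -0.035 -0.999]]
```

View pics/w3.png

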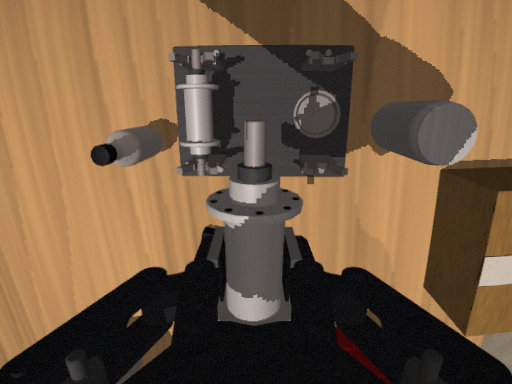

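The stand is in full view: base corners near (174,46), (354,45), (347,177), (179,176), dish at (317,113), and the empty bay's forks around (326,57) and (318,166). I enlarge it for exact pixels.

```bash
python3 -c "
import cv2;i=cv2.imread('pics/w3.png')[35:190,165:365];i=cv2.convertScaleAbs(i,alpha=2,beta=0);cv2.imwrite('pics/w3c.png',cv2.resize(i,None,fx=3.8,fy=3.8,interpolation=2))"
```

```text
(no output)
```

View pics/w3c.png

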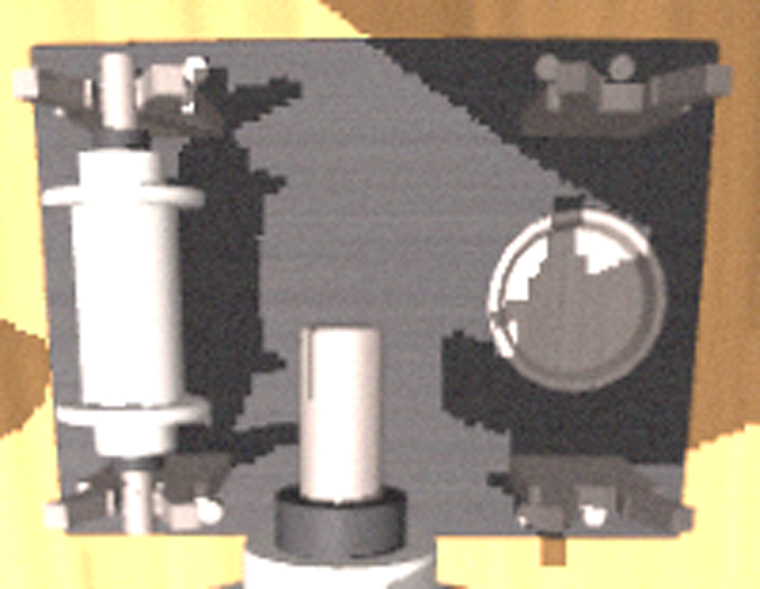

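Enlarged: base corners TL(33,45), TR(718,40), BR(688,533), BL(55,533); fitted axle tips (117,54) and (138,532); bolts at z≈12 around each fork.

```bash
python3 - <<'E'
from h import *
d=dict(np.load('pics/wrist.npz'));f=lambda u,v:(165+u/3.8,35+v/3.8)
print(d['cam_to_world'][:3,3])
c=plane(d,[f(33,45),f(718,40),f(688,533),f(55,533)],12)[:,:2];print(c.round(1),[np.linalg.norm(c[i]-c[i-1]).round(1) for i in range(4)])
ex=(c[1]-c[0]+c[2]-c[3]);ex/=np.linalg.norm(ex);ey=(c[0]-c[3]+c[1]-c[2]);m=c.mean(0)
yaw=np.degrees(np.arctan2(ex[1],ex[0]));print('yaw x,y',yaw,np.degrees(np.arctan2(ey[1],ey[0]))-90,'centre',m,'far bay',m+70*ex)
a,b=plane(d,[f(117,54),f(138,532)],75);print('fitted',a,b,(a+b)/2,np.linalg.norm(a-b),np.degrees(np.arctan2(*(a-b)[1::-1]))-90,'expected near',m-70*ex)
e=plane(d,[f(577,299)],22);print('dish',e)
for n,uv in [('bolts',(f(547,68),f(621,68),f(525,515),f(597,512)))]: print(plane(d,uv,18).mean(0))
ey=np.array([-ex[1],ex[0]]);F=m+70*ex
for s in(1,-1):
  for o in(-17.5,17.5):
    u=proj(d,np.r_[F+s*57.5*ey+o*ex,101])[0];print(s,o,((u-[165,35])*3.8).round())
# hub in hand as camera sees it: tip pixel -> at tool x=68 plane
p,r=pose();o,v=ray(d,[(255,122)]);tx=r.apply([1,0,0]);P=o+v[0]*((68-(o-p)@tx)/(v[0]@tx));print('tip in tool',r.inv().apply(P-p))
# scene
s=dict(np.load('pics/scene.npz'));g=lambda u,v:(140+u/3.632,145+v/3.632)
q=plane(s,[g(75,278),g(244,217),g(330,428),g(147,501)],12)[:,:2];print('scene centre',q.mean(0))
E
```

```text
[ 561.79493127 -222.53218667  389.26292875]
[[ 451.2 -140.7]
 [ 678.2 -153.3]
 [ 672.1 -320.2]
 [ 437.7 -308.6]] [np.float64(168.5), np.float64(227.3), np.float64(167.0), np.float64(234.8)]
yaw x,y -3.0093668683770938 -3.3482934509163726 centre [ 559.80155955 -230.71628221] far bay [ 629.70502712 -234.3912272 ]
fitted [ 493.16545927 -158.62410727   75.        ] [ 484.63252436 -295.27822526   75.        ] [ 488.89899181 -226.95116627   75.        ] 136.92026490709893 -3.57301514756972 expected near [ 489.89809197 -227.04133721]
dish [[ 629.3737942  -234.38011045   22.        ]]
[ 628.63643168 -235.14079584   18.        ]
1 -17.5 [577.  74.]
1 17.5 [715.  75.]
-1 -17.5 [557. 517.]
-1 17.5 [682. 518.]
tip in tool [68.          1.83759445 -3.53403648]
scene centre [ 563.89147111 -228.46767625]
```

Checks agree: the dish (629.4, −234.4) matches the far bay from the base corners (629.7, −234.4), the fork tips project where seen, and the fitted axle measures 136.9 mm long. The scene camera differs by about 4 mm. The wrist camera sees the held hub about 1.8 mm to +x, so I aim the TCP at x≈628.

```bash
python3 - <<'E'
from h import *
plan([628,-234.5,190],-3.3,4)
E
```

```text
[-0.009, -0.002, 0.0, 1.638, 1.874, 1.704]
[-0.009, -0.002, 0.0, 1.642, 1.859, 1.716]
[-0.009, -0.002, 0.0, 1.647, 1.843, 1.728]
[-0.009, -0.002, 0.0, 1.651, 1.828, 1.74]
```

Call:
apply_moves(rows=[[-0.009,-0.002,0,1.6,1.85,1.7,0],[-0.009,-0.002,0,1.6,1.85,1.7,0],[-0.009,-0.002,0,1.6,1.8,1.7,0],[-0.009,-0.002,0,1.5,1.6,1.5,0],[0,0,0,0,0,0,0],[0,0,0,0,0,0,0]])

```text
time: 7.98
tcp_pos: [627.9, -230.4, 194.1]
tool_rot: [0.002, 0.725, 0.689, 0.002]
ft_force: [-0.2, -0.9, -2.5]
width: 28.1
```

```bash
python3 - <<'E'
from h import *
print(pose()[0]);plan([628,-234.5,135],-3.3,3)
E
```

```text
[ 627.93714203 -230.40612807  194.0871104 ]
[0.002, 0.0, 0.002, -0.135, -0.002, 1.97]
[0.002, 0.0, 0.002, -0.136, 0.002, 1.97]
[0.002, 0.0, 0.002, -0.136, 0.006, 1.97]
```

Call:
apply_moves(rows=[[0.002,0,0.002,-0.13,0,1.9,0],[0.002,0,0.002,-0.13,0,1.8,0],[0.002,0,0.002,-0.13,0,1.6,0],[0,0,0,0,0,0.6,0],[0,0,0,0,0,0,0],[0,0,0,0,0,0,0]])

```text
time: 8.72
tcp_pos: [626.7, -236.6, 131.0]
tool_rot: [-0.0, 0.728, 0.685, -0.001]
ft_force: [0.2, 0.2, -2.5]
width: 28.0
```

```bash
python3 - <<'E'
from h import *
print(pose()[0]);plan([628,-234.5,112],-3.3,2)
E
```

```text
[ 626.67584718 -236.58027875  130.95299791]
[-0.001, 0.0, -0.001, 0.108, 0.061, 0.947]
[-0.001, 0.0, -0.001, 0.108, 0.061, 0.948]
```

Call:
apply_moves(rows=[[0,0,-0.001,0.1,0.06,0.8,0],[0,0,-0.001,0.05,0.04,0.7,0],[0,0,0,0,0,0.2,0],[0,0,0,0,0,0,0],[0,0,0,0,0,0,0]])

```text
time: 9.35
tcp_pos: [628.6, -235.2, 114.0]
tool_rot: [0.001, 0.727, 0.686, -0.0]
ft_force: [-0.9, 0.6, -2.3]
width: 28.6
```

```bash
python3 - <<'E'
from h import *
print(pose()[0]);plan([628,-234.5,112],-3.3,1)
d=grab('wrist','w4.png');s=grab('side','s4.png');c=grab('scene','c4.png')
a,b,e=[x['pixels'][:,:,::-1] for x in (d,s,c)]
def crop(im,dd,r):
    u,v=proj(dd,[628,-234,105])[0].astype(int);print(u,v);u0=max(u-r,0);v0=max(v-r,0);print(u0,v0);return cv2.resize(im[v0:v0+2*r,u0:u0+2*r],(400,400),interpolation=2)
cv2.imwrite('pics/f4.png',np.hstack([crop(b,s,40),crop(e,c,40)]))
E
```

```text
[ 628.63888257 -235.15819174  114.02432583]
[0.001, 0.002, -0.0, 0.062, -0.068, 0.202]
280 148
240 108
196 246
156 206
```

View pics/w4.png

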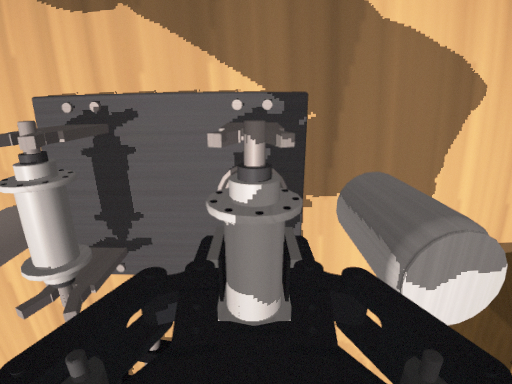

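View pics/f4.png

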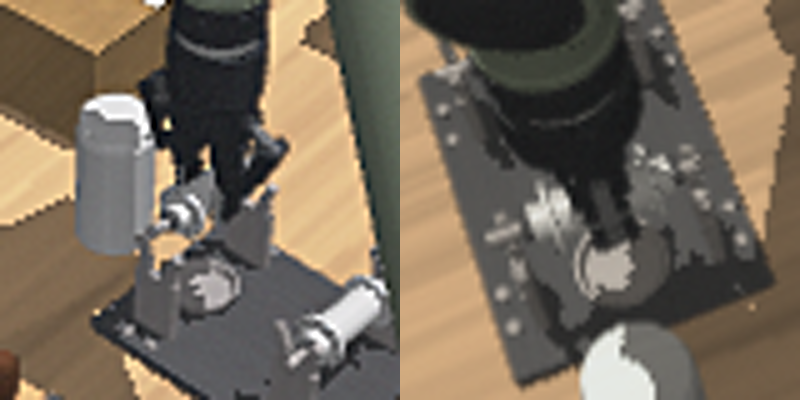

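The wrist view shows the +y fork's two tips (columns 207–223 and 277–295, row about 140) straddling the axle at column 255. Nothing is touching, and the side crop shows the hub hovering over the empty bay. I compute the offset.

```bash
python3 - <<'E'
from h import *
d=dict(np.load('pics/wrist.npz'));p,r=pose()
g=cv2.cvtColor(d['pixels'],cv2.COLOR_RGB2GRAY)
for v in (134,138,142,146):print(v,g[v,202:302:2].tolist())
print(g[126:170:1,255].tolist()); print(g[120:150,215].tolist())
q=plane(d,[(207.5,140),(223,140),(277,140),(295,140)],101);print(q.round(1),q[[0,3]].mean(0),q[[1,2]].mean(0))
h=plane(d,[(245,124),(266.5,124)],p[2]+4);print(h.round(1),h.mean(0))
c=plane(d,[(34,97),(307,93)],12);print(c,np.linalg.norm(c[0]-c[1]))
E
```

```text
134 [89, 89, 99, 178, 180, 176, 164, 165, 163, 134, 70, 68, 76, 80, 75, 81, 80, 78, 165, 118, 93, 110, 103, 89, 90, 96, 96, 94, 94, 87, 87, 77, 72, 72, 71, 75, 75, 98, 83, 71, 90, 88, 88, 88, 91, 86, 80, 48, 45, 46]
138 [89, 84, 89, 181, 179, 177, 175, 178, 174, 161, 71, 69, 70, 77, 80, 81, 80, 79, 165, 128, 203, 131, 112, 175, 137, 96, 95, 95, 91, 87, 85, 76, 73, 75, 71, 71, 73, 115, 125, 132, 115, 90, 89, 126, 135, 90, 79, 49, 46, 45]
142 [90, 89, 89, 167, 178, 178, 175, 177, 172, 174, 75, 76, 80, 78, 81, 80, 78, 79, 121, 118, 90, 122, 112, 177, 195, 212, 215, 93, 94, 85, 85, 94, 74, 76, 74, 76, 77, 115, 128, 133, 160, 162, 157, 159, 158, 132, 106, 46, 48, 48]
146 [87, 85, 90, 139, 165, 166, 177, 178, 174, 172, 81, 81, 86, 86, 89, 87, 90, 91, 89, 88, 89, 118, 155, 173, 193, 212, 214, 194, 172, 149, 129, 100, 48, 46, 44, 47, 55, 83, 107, 140, 158, 162, 156, 142, 134, 125, 80, 47, 49, 47]
[94, 95, 95, 94, 95, 95, 94, 95, 93, 95, 96, 93, 92, 133, 151, 150, 152, 149, 184, 204, 206, 204, 204, 206, 205, 204, 202, 201, 202, 203, 203, 202, 203, 200, 202, 201, 203, 201, 200, 200, 132, 68, 52, 82]
[90, 90, 90, 89, 92, 90, 90, 90, 91, 89, 90, 80, 73, 120, 165, 177, 176, 178, 176, 178, 175, 178, 176, 178, 176, 176, 176, 132, 92, 89]
[[ 609.9 -175.9  101. ]
 [ 617.8 -176.4  101. ]
 [ 645.3 -178.   101. ]
 [ 654.5 -178.5  101. ]] [ 632.17219148 -177.1860414   101.        ] [ 631.53466659 -177.17404841  101.        ]
[[ 630.1 -167.9  118.1]
 [ 639.6 -168.4  118.1]] [ 634.8526683  -168.15744104  118.11520067]
[[ 452.42630772 -140.16058572   12.        ]
 [ 677.40256181 -153.62234319   12.        ]] 225.37864543491298
```

```bash
python3 - <<'E'
from h import *
d=dict(np.load('pics/wrist.npz'))
print(plane(d,[(215,138.5),(215,153),(286,139),(286,148)],101).round(1))
print(proj(d,[[628+3.3+o,-234.4+57.4+t,101] for o in(-20,-15,15,20) for t in (-3.5,3.5)]).round(1).tolist())
i=d['pixels'][85:175,195:315,::-1];cv2.imwrite('pics/w4c.png',cv2.resize(cv2.convertScaleAbs(i,alpha=1.8),None,fx=6,fy=6,interpolation=2))
E
```

```text
[[ 613.8 -175.3  101. ]
 [ 613.1 -182.8  101. ]
 [ 649.9 -177.7  101. ]
 [ 649.8 -182.4  101. ]]
[[211.2, 148.8], [209.8, 135.2], [220.8, 148.2], [219.6, 134.5], [279.2, 144.8], [278.7, 131.0], [288.9, 144.2], [288.6, 130.4]]
```

View pics/w4c.png

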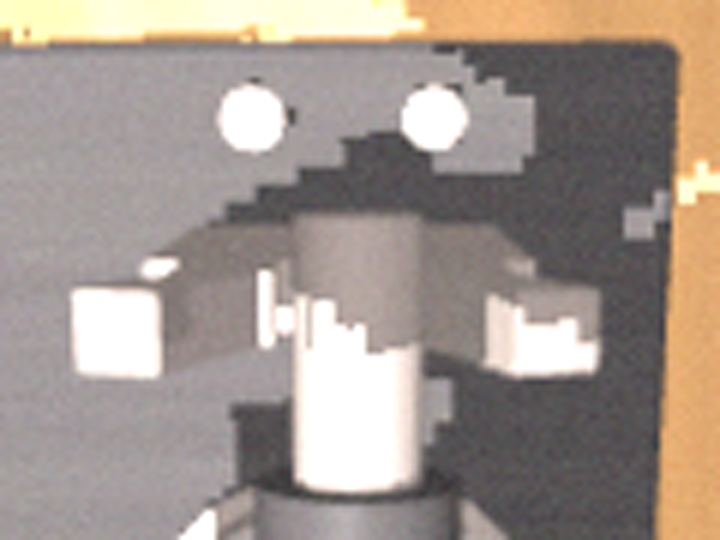

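Fork tips straddle the axle with centre columns 336 (fork) and 357 (axle) in the crop, so the hub is about 2 mm too far in +x. The row position agrees along the axle. I trim by −2 mm in x, +0.7 in y and −1.5 in z.

Call:
apply_moves(rows=[[0.001,0.002,0,0.05,-0.19,0.15,0],[0,0,0,0,0,0,0],[0,0,0,0,0,0,0],[0,0,0,0,0,0,0],[0,0,0,0,0,0,0]])

```text
time: 10.12
tcp_pos: [626.8, -234.7, 112.8]
tool_rot: [-0.0, 0.727, 0.686, 0.0]
ft_force: [-0.5, -0.2, -2.5]
width: 28.4
```

```bash
python3 - <<'E'
from h import *
print(pose()[0]);plan([626.8,-234.5,112.5],-3.3,1)
d=grab('wrist','w5.png');s=sensors.get_state();print(s['ft_force'],s['torque'],s['width'],np.abs(s['qvel']).max())
g=cv2.cvtColor(d['pixels'],cv2.COLOR_RGB2GRAY)
for v in (136,142,144): print(v,g[v,200:302].tolist())
print(g[124:156,218].tolist())
E
```

```text
[ 626.81015721 -234.68043291  112.82428474]
[0.0, -0.0, -0.0, 0.018, -0.002, 0.032]
[ 0.40779153 -1.01364834 -2.776824  ] [0.02868211 0.01684107 0.01008121] 28.307958783442338 0.001267708028832397
136 [88, 90, 89, 92, 87, 86, 90, 91, 89, 88, 127, 168, 179, 177, 181, 181, 176, 178, 179, 178, 178, 176, 174, 174, 140, 86, 70, 71, 70, 70, 76, 79, 78, 78, 83, 79, 81, 78, 81, 80, 79, 143, 187, 142, 123, 143, 156, 160, 156, 158, 123, 94, 93, 93, 95, 93, 93, 94, 90, 90, 90, 86, 86, 85, 76, 76, 89, 89, 78, 75, 73, 73, 75, 73, 75, 114, 124, 129, 127, 127, 129, 128, 113, 87, 80, 89, 92, 90, 91, 87, 90, 89, 90, 92, 90, 90, 90, 87, 80, 51, 49, 46]
142 [90, 87, 89, 89, 89, 89, 90, 90, 88, 90, 116, 162, 181, 178, 180, 180, 176, 174, 178, 179, 179, 177, 177, 175, 146, 95, 70, 69, 74, 78, 81, 79, 82, 81, 78, 79, 81, 80, 81, 79, 79, 128, 181, 142, 120, 142, 152, 166, 176, 184, 193, 203, 213, 220, 217, 151, 94, 96, 93, 93, 88, 83, 85, 84, 87, 79, 90, 86, 80, 72, 69, 72, 74, 75, 75, 113, 129, 128, 128, 126, 126, 128, 128, 128, 134, 157, 160, 158, 161, 161, 157, 112, 90, 91, 89, 88, 87, 88, 89, 59, 45, 48]
144 [88, 87, 88, 87, 88, 87, 88, 89, 88, 86, 105, 156, 178, 177, 178, 179, 174, 177, 177, 180, 179, 177, 175, 174, 148, 100, 79, 80, 79, 78, 81, 81, 77, 78, 79, 82, 81, 83, 83, 87, 90, 93, 99, 95, 122, 143, 152, 164, 174, 185, 193, 203, 215, 221, 216, 150, 95, 140, 152, 142, 135, 124, 127, 122, 100, 72, 53, 53, 52, 54, 59, 62, 67, 73, 74, 114, 127, 129, 129, 130, 127, 131, 127, 128, 141, 155, 162, 160, 162, 161, 157, 143, 155, 159, 160, 159, 157, 154, 99, 54, 48, 45]
[88, 89, 90, 91, 91, 93, 90, 86, 85, 75, 124, 168, 179, 177, 178, 178, 177, 179, 178, 178, 177, 177, 180, 179, 132, 90, 90, 89, 87, 90, 88, 88]
```

Fork-tip centre is now at column 254.4 and the axle at about 255, so they are aligned within about 0.5 mm. The arm is still, with the force showing only the hub's weight. Handing in.

```bash
python3 -c "
from h import *
print(manip.close_job())"
```

```text
the job is handed in; nothing more can be done
None
```

I took the hub out of the cradle, carried it over the rack with the fingertips about 90 mm above the handles, and handed the job in with it still gripped over the far bay. The far bay was the empty one; the fitted hub lies in the near bay.

**Last checks before handing in:**
- **Across the slots:** in the wrist picture the centre of the +y fork's tips is at column 254.4 and the axle at about 255, so they agree within about 0.5 mm.
- **Along the axle:** the fork position agrees with the target within about 1 mm.
- **Angle:** the gripper points straight down, with the axle lined up at the stand's measured yaw of −3.3°.
- **Height:** the hub's centre is at about 117 mm, which puts the axle's underside about 11 mm above the fork tips.
- **Grip and contact:** the arm was at rest with only about the hub's weight on the wrist, and no contact was visible.

**What disagreed:**
- **Scene camera:** it placed the stand about 4 mm further in +x than the wrist camera did.
- **Wrist camera:** it has about 2 mm of sideways bias, so I did the final alignment by comparing hub and fork in the same picture.
- **Finger opening:** it read 28.3 mm on the 30 mm barrel, but the grip stayed firm throughout.
- **Not seen close up:** I could not see the −y fork in the last wrist picture, so its alignment follows from the measured yaw and an earlier view.

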